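# Offer a carved boss up to its recess

## Task

Take the small rectangular carved boss by its square holding stick, slide it out through the open end of the jig whose lips overhang it, and lift it over the row of standing palm gouges to the round relief panel. Finish still holding it upright, centred and square over the rectangular recess (either way round) with its underside hovering about a centimetre above the recess's mouth, so that the fit can be judged: do not set it down, let it go or let it touch the panel, do not touch the panel or the gouge rack with the robot or the boss, and leave the other things on the bench where they are.

Things in the scene. Friction and masses are not known exactly. Their poses are not given: they have to be found in the camera images.
- boss: Carved boss, loose, light wood, 50 to 115 g: plate 60 (x) x 40 (y) x 14 mm with an upright square stick 18 x 18 mm (sides along x, y) in its middle, top 102 mm above the plate's underside. Origin: centre of the underside; z up. Starts flat inside the jig, its x along the jig's within 0.03 rad, the stick rising through the slot; grasp the stick 60 to 95 mm above the underside
- jig: Carving jig, fixed, left or right of the gouge rack: plywood board 240 (x) x 104 (y) x 6 mm carrying a dark straight channel along x, 46 mm wide inside, from x = -30 mm (open end, towards the robot) to a stop at +106 mm; bare board from -30 to -120 mm. Origin: centre of the board's underside, on the bench
- jig_mouth (a point): Middle of the channel's open end, on the board's top (6 mm above the bench); axes as the jig's. Lips overhang the channel, underside 26 and top 35 mm above the bench, with a slot 26 mm wide between them for the stick (the boss has 6 mm of play in height): it leaves only by sliding along the jig's -x, clear of the lips once its origin is over 30 mm beyond this point
- panel: Round relief-carved panel, light wood, fixed, across the gouge rack from the jig, any yaw: 270 mm across, rim 11 mm wide and 30 mm high, carving inside lower than 22 mm. Two flat blocks, tops 22 mm above the bench: one with the rectangular recess at y = -55 mm, one with a round recess 47 mm across at y = +55 mm (not wanted). Origin: centre of the underside, on the bench
- recess (a point): Centre of the mouth of the rectangular recess (64 mm along x, 44 mm along y, 10 mm deep), level with its block's top; axes as the panel's
- rack: Gouge rack, fixed to the bench between jig and panel: a dark wooden block 340 (x) x 44 (y) x 40 mm in which six palm gouges stand in a row along x, handles up; the whole reaches 118 mm above the bench and is 44 mm wide. Origin: centre of the block's underside
- stone: Bystander: grey honing stone 110 x 35 x 22 mm lying beside the jig; origin centre of underside
- brush: Bystander: flat brush 150 mm long lying along its x on the other side of the jig; origin under its middle
- glue: Bystander: white glue bottle 56 mm across, 150 mm high, near the robot's base, right; origin centre of underside
- cup: Bystander: white cup 76 mm across, 95 mm high, at the left of the bench; origin centre of underside
- offcut: Bystander: wooden offcut 90 x 50 x 30 mm near the robot's base, left; origin centre of underside
- strop: Bystander: strop board 200 x 50 x 18 mm lying at the right of the bench; origin centre of underside
Mind the look-alikes: they are no part of the job. What is shaped like the boss but green or purple is not meant.

How it is judged:
On the way, in this order (a step that is already met when the one before it is completed fails the run):
1. the boss has been slid out through the open end of the jig (x of boss in the frame of jig below -0.058 m), for 0.05 s.
2. the boss passes above the row of gouges (y of boss in the frame of rack between -0.05 and 0.05 m and x of boss in the frame of rack between -0.2 and 0.2 m and height (world z) of boss above 0.118 m), for 0.05 s.
At the end, for the whole second after the job is handed in: Boss held in the fingers (over 1 N), still (under 20 mm/s), upright within 0.1 rad, centred within 7 mm over the rectangular recess, its x within 0.1 rad of the recess's x either way round, its underside 3 to 20 mm above the recess's mouth, not touching the panel (horizontal distance between boss and recess below 0.007 m and z of boss in the frame of recess between 0.003 and 0.02 m and angle between the x axis of boss and the x axis of panel, either way round below 0.1 rad and angle between boss's own z axis and vertical below 0.1 rad and contact force between the fingers and boss above 1 N and contact force between boss and panel below 0.1 N and linear speed of boss below 0.02 m/s); the arm keeps its last pose, push and grip.
It fails at once if the boss touches the panel (contact force between boss and panel above 0.5 N).
It fails at once if the robot touches the panel (contact force between any of the fingers, the arm and panel above 1 N).
It fails at once if the gouge rack is touched by the robot or the boss (contact force between any of boss, the fingers, the arm and rack above 1 N).
It fails at once if one of the other things on the bench is moved more than 30 mm (distance of any of stone, brush, glue, cup, offcut, strop from where it was at the start of the episode above 0.03 m).
It also fails if it takes over 51 s, if anything falls off the work surface, if the arm or the gripper's body presses on something with over 40 N, if the wrist force passes 120 N, or if a joint passes its speed limit or range.

## Robot

A 6-joint arm with a two-finger parallel gripper is mounted at the origin on the work surface. World frame = base frame: x ahead of the robot, y to its left, z up, the work surface at z = 0. Lengths are in m, angles in rad, forces in N, time in s.
With the tool pointing down it reaches from about 0.425 to 0.95 m from the base axis. Payload 3.5 kg.
Tool frame: the origin (TCP) lies midway between the tips of the shut fingers; the grasp point (between the pads) lies 19 mm behind it; z points along the fingers, y is the line along which they close (so a half turn about z gives the same grasp; the last joint's range is limited). The gripper opens to 85 mm and grips with 20 to 120 N. Pads are 22 mm wide; open, the fingers measure 114 mm over their backs; the gripper's body (76 mm by 85 mm) begins 54 mm behind the grasp point. The pads swing forward as they close: fully open they stand 13 mm farther back than shut.
Start: joints at [-1.475, 0.286, 1.577, -0, 1.279, -0.15], TCP at [0.164, -0.655, 0.231] pointing down, gripper open.
Joint ranges: [-2.77, 2.77], [-0.9, 2.22], [0.21, 2.48], [-1.53, 4.67], [0.24, 2.81], [-2.84, 2.84]. Speed limits (rad/s): [2.79, 2.79, 3.14, 3.14, 3.14, 3.14].

## Interface

Orientations are given as a unit quaternion [x, y, z, w].
In Python, from plant import ctrl gives the robot as it stands.
- The arm moves only by the tool move_arm, never from a script. Its argument "plan" is a list of rows, each an object of numbers: "x", "y", "z": the shift along the tool's x, y, z in m; "yaw": the turn about the tool's z in rad; "fingers": the closure, from 0 (fully open) to 1 (shut). In form: [{"x": .., "y": .., "z": .., "yaw": .., "fingers": ..}, ...]. A call has 1 to 5 rows; each row is the pose to reach, as a shift and turn from the pose commanded when the call began, along the tool's axes at that moment; what a row does not reach only later rows make up. A row lasts 1/10 s, in which the tool goes at most 50 mm and 8.59 degrees, less where a joint would pass 70% of its speed; a pose out of reach is approached as far as the arm can. A call with a gripper value outside its range is refused whole. The fingers move at their own pace and stop on an object; "force" is the grip in N (left out, the last holds). Time passes only in rows, so rows that repeat a pose let the fingers close. It gives the time, the measured TCP pose, the force, the opening and the grip force at its end, in the units of the state.
- ctrl.get_state(): the state, without advancing time (a new reading comes with each control period).
- ctrl.read_camera(name): name is "side" or "top" or "wrist"; returns the picture (400x640x3 uint8, red, green, blue); there is no depth.
- ctrl.camera_model(name): a dict with "intrinsics" (3x3 intrinsics, pixels), "cam_to_world" (4x4, takes a point from camera to world coordinates); the wrist camera has in their place "tool_from_camera" (4x4, takes a point from camera to tool coordinates, whose origin is the TCP and whose axes are the flange's). Camera axes: x right, y up, looking along -z (the intrinsics and any distortion apply to the point x, -y, -z); pixel columns grow to the right and rows downward; lengths in m; the calibration is good to about 2 mm. A picture is of the moment at which its call begins: read the wrist's pose just before it. camera_model takes no time and is no camera call.
- ctrl.sign_off(): hands the job in; it is judged then, once.
The state is a dict: "time": time; "qpos": joint angles; "dq": joint speeds; "joint_efforts": joint torques, N m; "eef_pos": TCP position; "tcp_rot": TCP orientation; "contact_force": force on the tool from outside, world axes, zero at the start; "wrist_torque": the same for the moment, N m; "opening": opening from 0.0 (shut) to 1.0 (fully open); "finger_force": force on a finger pad.
Only numpy, scipy, OpenCV 4.12 (cv2) and the standard library are available. Lean on these libraries where they do the work, as an engineer would, in place of code of your own. Each camera call takes 0.05 s, during which the arm holds its last target. There are 200 camera calls.

## Working session

There is one attempt and no reset: what is moved stays moved. The work goes in short steps, Python scripts to look and compute and a tool call to move; the robot and the scene stay as the last step left them, time stands still between calls to the robot, and variables do not carry over. Pictures are saved under pics/ and viewed, at most 10 in all, crops included, and the job is handed in when it is done.

Besides the shell and the picture viewer there is one more tool, called after "Request:" as a command line: name --argument value ..., lists and objects as JSON in quotes. move_arm: Moves the arm, as the interface text tells. Its arguments: {"type":"object","properties":{"plan":{"type":"array"},"force":{"type":"number"}},"required":["plan"]}

```bash
mkdir -p pics; ls
python3 - <<'E'
from plant import ctrl
import cv2,json,numpy as np
np.set_printoptions(precision=4,suppress=True)
print(ctrl.get_state())
for n in("top","side","wrist"):
    m=ctrl.camera_model(n);print(n,m)
for n in("top","side"):
    im=ctrl.read_camera(n);cv2.imwrite(f"pics/{n}0.png",im[:,:,::-1])
E
```

```text
pics
{'time': 0.0, 'qpos': array([-1.475 ,  0.2872,  1.5782, -0.    ,  1.2786, -0.15  ]), 'dq': array([-0.    ,  0.0008, -0.0005, -0.    ,  0.0004, -0.0002]), 'joint_efforts': array([  0.0012, -40.5983, -29.2627,  -0.0001,   0.0059,  -0.    ]), 'eef_pos': array([ 0.1642, -0.6541,  0.2299]), 'tcp_rot': array([ 0.9925,  0.1226,  0.    , -0.0012]), 'contact_force': array([-0.1984,  0.2768,  0.7162]), 'wrist_torque': array([ 0.0032, -0.0081,  0.0116]), 'finger_force': 0.0, 'opening': 1.0014026060941417}
top {'intrinsics': array([[454.3178,   0.    , 320.0509],
       [  0.    , 454.3178, 196.2146],
       [  0.    ,   0.    ,   1.    ]]), 'cam_to_world': array([[ 0.0126,  0.9941, -0.108 ,  0.3935],
       [-0.9998,  0.0106, -0.0191, -0.022 ],
       [-0.0179,  0.1082,  0.994 ,  1.4288],
       [ 0.    ,  0.    ,  0.    ,  1.    ]])}
side {'intrinsics': array([[401.4164,   0.    , 318.047 ],
       [  0.    , 401.4164, 195.5469],
       [  0.    ,   0.    ,   1.    ]]), 'cam_to_world': array([[-0.943 ,  0.2074, -0.2603,  0.1857],
       [-0.3327, -0.5671,  0.7535,  1.0106],
       [ 0.0086,  0.7971,  0.6038,  0.8759],
       [ 0.    ,  0.    ,  0.    ,  1.    ]])}
wrist {'intrinsics': array([[293.5595,   0.    , 318.4888],
       [  0.    , 293.5595, 200.6626],
       [  0.    ,   0.    ,   1.    ]]), 'tool_from_camera': array([[-0.0003,  0.9443,  0.3291,  0.084 ],
       [ 1.    ,  0.0002,  0.0003,  0.0002],
       [ 0.0002,  0.3291, -0.9443, -0.1426],
       [ 0.    ,  0.    ,  0.    ,  1.    ]])}
```

View pics/top0.png

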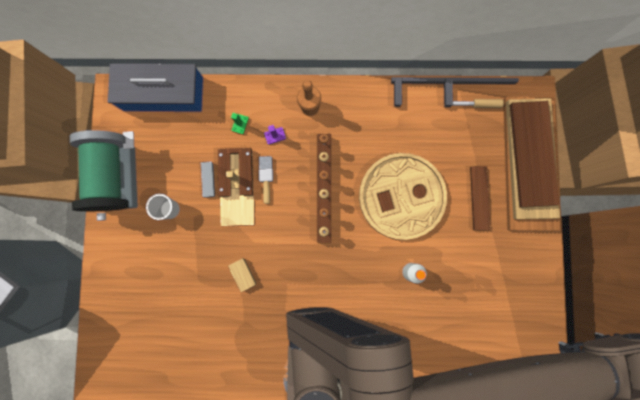

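View pics/side0.png

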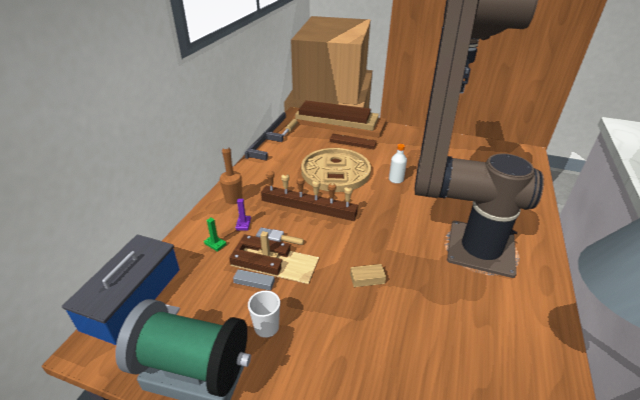

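The top view has the jig at about (236,187), the stick top near (236,175), the rack at (324,188), the panel at (404,196) and its rectangular recess at (386,201). The jig's open end points down, towards the robot. I'll enlarge both areas.

Run:
```python
import cv2,numpy as np
im=cv2.imread("pics/top0.png")
a=cv2.resize(im[140:240,190:290],(600,600),interpolation=cv2.INTER_CUBIC)
b=cv2.resize(im[145:245,355:455],(600,600),interpolation=cv2.INTER_CUBIC)
cv2.imwrite("pics/jig.png",a);cv2.imwrite("pics/panel.png",b)
```

```text
(no output)
```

View pics/jig.png

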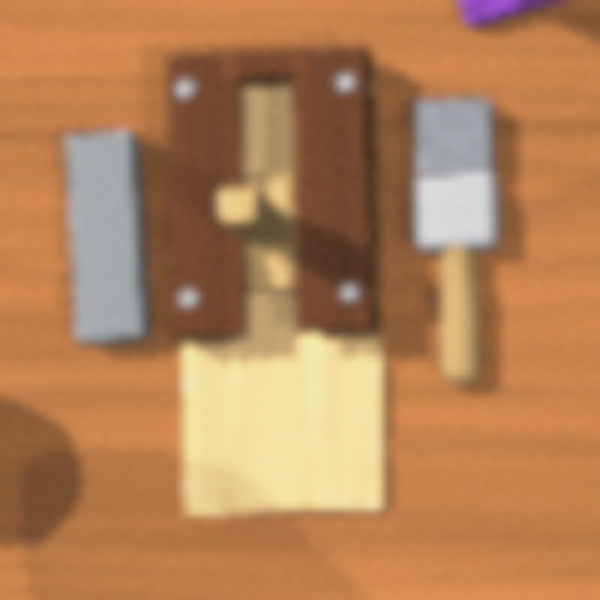

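View pics/panel.png

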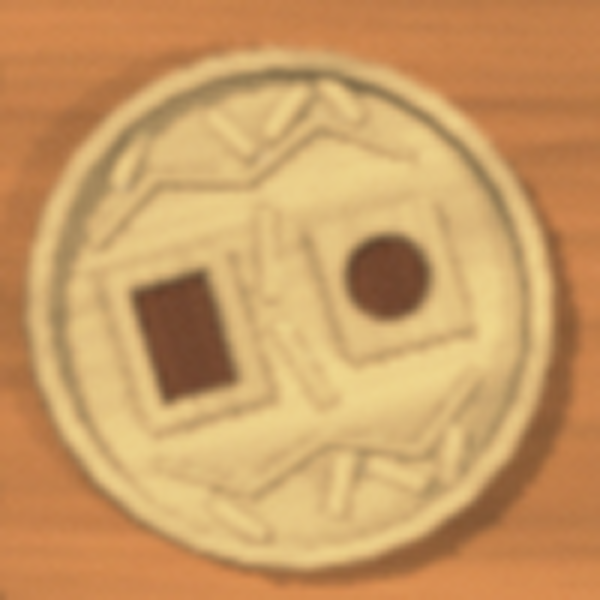

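The jig crop shows the stick top centred at (236,203), the lip corners at (168,52), (372,50), (375,333) and (170,337), and the board's end corners at (187,515) and (384,510). The panel crop shows the rectangular recess corners at (133,292), (207,271), (238,380) and (163,403), and the round recess centre at (387,277).

```bash
cat > h.py <<'E'
import numpy as np,cv2
from plant import ctrl
from scipy.spatial.transform import Rotation as R
np.set_printoptions(precision=4,suppress=True)
def ray(K,T,px,z):
    px=np.atleast_2d(np.array(px,float))
    d=np.c_[(px[:,0]-K[0,2])/K[0,0],-(px[:,1]-K[1,2])/K[1,1],-np.ones(len(px))]@T[:3,:3].T
    return T[:3,3]+d*((z-T[2,3])/d[:,2])[:,None]
def cam(n,s=None):
    m=ctrl.camera_model(n)
    if n!="wrist": return m["intrinsics"],m["cam_to_world"]
    T=np.eye(4);T[:3,:3]=R.from_quat(s["tcp_rot"]).as_matrix();T[:3,3]=s["eef_pos"]
    return m["intrinsics"],T@m["tool_from_camera"]
def proj(K,T,P):
    P=np.atleast_2d(P);c=(P-T[:3,3])@T[:3,:3]
    return np.c_[K[0,0]*c[:,0]/-c[:,2]+K[0,2],-K[1,1]*c[:,1]/-c[:,2]+K[1,2]]
def totool(s,p):   # world point -> shift of TCP in tool axes
    return R.from_quat(s["tcp_rot"]).inv().apply(np.array(p)-s["eef_pos"])
E
python3 - <<'E'
from h import *
K,T=cam("top")
f=lambda px,x0,y0,z:ray(K,T,(np.array(px)+.5)/6-.5+[x0,y0],z)
print("stick",f([[236,203]],190,140,.108))
print("lips",f([[168,52],[372,50],[375,333],[170,337]],190,140,.035))
print("board",f([[187,515],[384,510]],190,140,.006))
r=f([[133,292],[207,271],[238,380],[163,403]],355,145,.022)
print("recess",r,r.mean(0));print("round",f([[387,277]],355,145,.022))
print("rack",ray(K,T,[[318,135],[331,135],[318,243],[331,243]],.04))
x=r[0]+r[1]-r[2]-r[3];print("recess x yaw",np.arctan2(x[1],x[0]))
s=ctrl.get_state();M=R.from_quat(s["tcp_rot"]).as_matrix();print(M)
E
```

```text
stick [[0.6019 0.2733 0.108 ]]
lips [[0.6928 0.328  0.035 ]
 [0.6948 0.2211 0.035 ]
 [0.5463 0.2153 0.035 ]
 [0.543  0.3214 0.035 ]]
board [[0.4525 0.3162 0.006 ]
 [0.4564 0.2128 0.006 ]]
recess [[ 0.5575 -0.1712  0.022 ]
 [ 0.5689 -0.2095  0.022 ]
 [ 0.5124 -0.2253  0.022 ]
 [ 0.5    -0.1866  0.022 ]] [ 0.5347 -0.1981  0.022 ]
round [[ 0.5667 -0.3025  0.022 ]]
rack [[ 0.7366  0.0135  0.04  ]
 [ 0.7369 -0.027   0.04  ]
 [ 0.4012  0.0091  0.04  ]
 [ 0.4017 -0.0304  0.04  ]]
recess x yaw 0.26662012155869297
[[ 0.9699  0.2434 -0.0002]
 [ 0.2434 -0.9699  0.0022]
 [ 0.0003 -0.0021 -1.    ]]
```

Request:
move_arm --plan '[{"x": 0.04, "y": -0.03, "z": -0.002}, {"x": 0.08, "y": -0.06, "z": -0.005}, {"x": 0.12, "y": -0.09, "z": -0.01}, {"x": 0.16, "y": -0.12, "z": -0.015}, {"x": 0.2, "y": -0.15, "z": -0.02}]'

```text
validation failed for argument at $.pl...
```

Request:
move_arm --plan '[{"x": 0.04, "y": -0.03}, {"x": 0.08, "y": -0.06}, {"x": 0.12, "y": -0.09}, {"x": 0.16, "y": -0.12}, {"x": 0.2, "y": -0.15}]'

```text
validation failed for argument at $.pl...
```

Request:
move_arm --plan '[{"x": 0.04, "y": -0.03}, {"x": 0.07, "y": -0.052}, {"x": 0.07, "y": -0.052}, {"x": 0.07, "y": -0.052}, {"x": 0.07, "y": -0.052}]'

```text
validation failed for argument at $.pl...
```

Run:
```python
from h import *
s=ctrl.get_state();im=ctrl.read_camera("wrist")
import pickle;pickle.dump((s,im),open("w1.pkl","wb"))
print(s["time"],s["eef_pos"],s["dq"],s["contact_force"])
K,T=cam("wrist",s)
p=proj(K,T,[.5347,-.1981,.022])[0];print(p)
x,y=(p-75).astype(int);x=max(x,0);y=max(y,0);print(x,y)
c=im[y:y+150,x:x+200,::-1]
cv2.imwrite("pics/w1.png",cv2.resize(c,None,fx=4,fy=4,interpolation=cv2.INTER_CUBIC))
```

```text
0.1 [ 0.1643 -0.6541  0.23  ] [ 0.     -0.0008 -0.0042 -0.0005 -0.0002 -0.0007] [ 0.3578 -0.306   0.5227]
[-185.61   -487.3302]
0 0
```

View pics/w1.png

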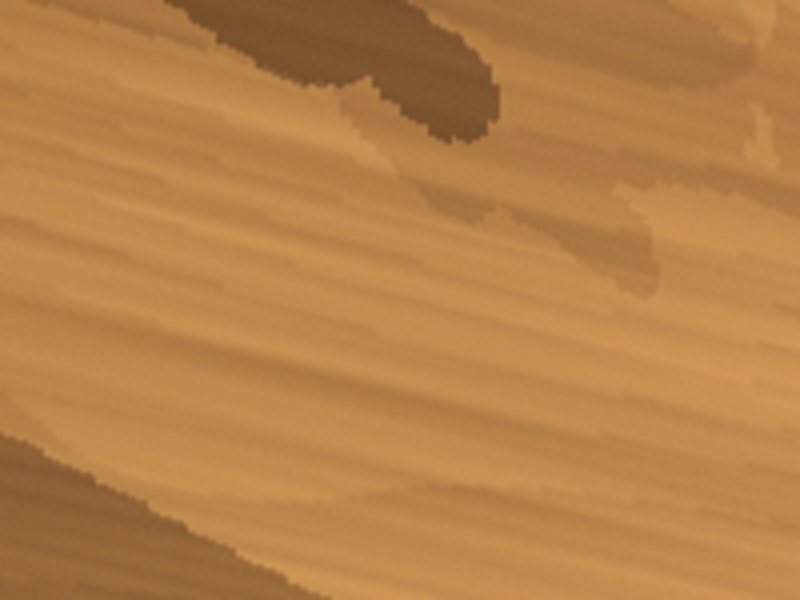

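The moves were refused, apparently because each row needs every field, so that picture shows only bare bench with no useful pixels. I'll resend with full rows.

Request:
move_arm --plan '[{"x": 0.04, "y": -0.03, "z": -0.002, "yaw": 0, "fingers": 0}, {"x": 0.08, "y": -0.06, "z": -0.005, "yaw": 0, "fingers": 0}, {"x": 0.12, "y": -0.09, "z": -0.01, "yaw": 0, "fingers": 0}, {"x": 0.16, "y": -0.12, "z": -0.015, "yaw": 0, "fingers": 0}, {"x": 0.2, "y": -0.15, "z": -0.02, "yaw": 0, "fingers": 0}]'

```text
time: 0.65
eef_pos: [0.322, -0.4593, 0.251]
tcp_rot: [0.992, 0.122, -0.0, -0.0]
contact_force: [0.2, -0.5, -0.5]
opening: 0.998
finger_force: 0.0
```

Request:
move_arm --plan '[{"x": 0.04, "y": -0.03, "z": 0, "yaw": 0, "fingers": 0}, {"x": 0.08, "y": -0.06, "z": 0, "yaw": 0, "fingers": 0}, {"x": 0.12, "y": -0.09, "z": 0, "yaw": 0, "fingers": 0}, {"x": 0.16, "y": -0.12, "z": 0, "yaw": 0, "fingers": 0}, {"x": 0.2, "y": -0.15, "z": 0, "yaw": 0, "fingers": 0}]'

```text
time: 1.15
eef_pos: [0.4795, -0.2651, 0.2511]
tcp_rot: [0.992, 0.123, 0.0, 0.0]
contact_force: [1.3, 0.7, -0.6]
opening: 0.996
finger_force: 0.0
```

Request:
move_arm --plan '[{"x": 0.04, "y": -0.03, "z": 0, "yaw": 0, "fingers": 0}, {"x": 0.07, "y": -0.052, "z": 0, "yaw": 0, "fingers": 0}, {"x": 0.07, "y": -0.052, "z": 0, "yaw": 0, "fingers": 0}, {"x": 0.07, "y": -0.052, "z": 0, "yaw": 0, "fingers": 0}, {"x": 0.07, "y": -0.052, "z": 0, "yaw": 0, "fingers": 0}]'

```text
time: 1.65
eef_pos: [0.5334, -0.2001, 0.2509]
tcp_rot: [0.992, 0.122, -0.0, -0.0]
contact_force: [-0.6, -0.3, -0.2]
opening: 0.996
finger_force: 0.0
```

Run:
```python
from h import *
s=ctrl.get_state();im=ctrl.read_camera("wrist")
import pickle;pickle.dump((s,im),open("w1.pkl","wb"))
print(s["time"],s["eef_pos"],s["dq"],s["contact_force"])
K,T=cam("wrist",s)
p=proj(K,T,[[.5347,-.1981,.022],[.5667,-.3025,.022]]);print(p)
x,y=(p.mean(0)-[100,75]).astype(int);print(x,y)
c=im[y:y+150,x:x+200,::-1]
cv2.imwrite("pics/w2.png",cv2.resize(c,None,fx=4,fy=4,interpolation=cv2.INTER_CUBIC))
```

```text
1.65 [ 0.5334 -0.2001  0.2509] [-0.0164 -0.0019  0.0007  0.0029 -0.0011  0.0007] [-0.5981 -0.3417 -0.206 ]
[[317.1425 165.9022]
 [402.2927 161.5096]]
259 88
```

View pics/w2.png

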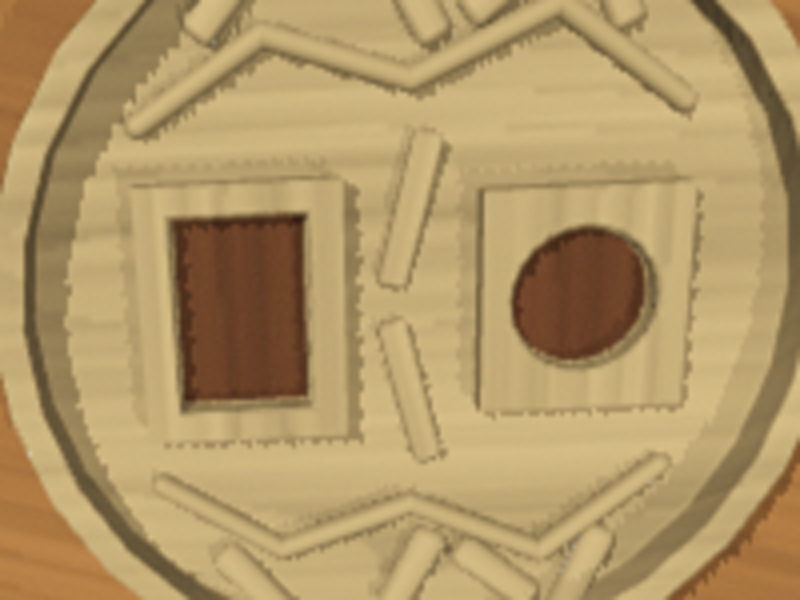

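The wrist view shows the recess mouth corners at (168,218), (307,212), (311,406) and (182,411), and the round hole's mouth centre at about (583,296), in crop pixels.

Run:
```python
from h import *
import pickle
s,im=pickle.load(open("w1.pkl","rb"));K,T=cam("wrist",s)
f=lambda px:ray(K,T,(np.array(px)+.5)/4-.5+[259,88],.022)
r=f([[168,218],[307,212],[311,406],[182,411]]);c=r.mean(0)
o=f([[583,296]])[0];print(r,c,o)
x=r[0]+r[1]-r[2]-r[3];d=o-c
print("yaw",np.arctan2(x[1],x[0]),np.arctan2(d[1],d[0])+np.pi/2,np.hypot(*d[:2]),np.linalg.norm(x)/2)
# wrist view of jig: TCP target, with tool yaw angle now
s=ctrl.get_state();print(totool(s,[.56,.27,.25]))
```

```text
[[ 0.5591 -0.1707  0.022 ]
 [ 0.5714 -0.2125  0.022 ]
 [ 0.5106 -0.2303  0.022 ]
 [ 0.4985 -0.1893  0.022 ]] [ 0.5349 -0.2007  0.022 ] [ 0.5672 -0.3051  0.022 ]
yaw 0.29137454241798066 0.29994206251494293 0.10931512354660844 0.0634002011395966
[ 0.1397 -0.45    0.001 ]
```

Recess at (0.535, -0.200), yaw about 0.296. On to the jig.

Request:
move_arm --plan '[{"x": 0.018, "y": -0.044, "z": 0, "yaw": 0.04, "fingers": 0}, {"x": 0.036, "y": -0.088, "z": 0, "yaw": 0.08, "fingers": 0}, {"x": 0.054, "y": -0.132, "z": 0, "yaw": 0.12, "fingers": 0}, {"x": 0.072, "y": -0.176, "z": 0, "yaw": 0.16, "fingers": 0}, {"x": 0.09, "y": -0.22, "z": 0, "yaw": 0.205, "fingers": 0}]'

```text
time: 2.2
eef_pos: [0.5676, 0.036, 0.2515]
tcp_rot: [1.0, 0.018, 0.0, 0.0]
contact_force: [0.9, 0.2, 0.7]
opening: 0.999
finger_force: 0.0
```

Request:
move_arm --plan '[{"x": 0.009, "y": -0.047, "z": 0, "yaw": 0, "fingers": 0}, {"x": 0.018, "y": -0.094, "z": 0, "yaw": 0, "fingers": 0}, {"x": 0.027, "y": -0.141, "z": 0, "yaw": 0, "fingers": 0}, {"x": 0.036, "y": -0.188, "z": 0, "yaw": 0, "fingers": 0}, {"x": 0.04, "y": -0.225, "z": 0, "yaw": 0, "fingers": 0}]'

```text
time: 2.7
eef_pos: [0.5991, 0.2631, 0.2512]
tcp_rot: [1.0, 0.02, 0.0, -0.0]
contact_force: [0.1, -0.4, -0.3]
opening: 0.998
finger_force: 0.0
```

Request:
move_arm --plan '[{"x": 0, "y": 0, "z": 0, "yaw": 0, "fingers": 0}, {"x": 0, "y": 0, "z": 0, "yaw": 0, "fingers": 0}, {"x": 0, "y": 0, "z": 0, "yaw": 0, "fingers": 0}]'

```text
time: 3.0
eef_pos: [0.5988, 0.2603, 0.2511]
tcp_rot: [1.0, 0.019, -0.0, 0.0]
contact_force: [-0.2, 0.6, 0.9]
opening: 1.001
finger_force: 0.0
```

Run:
```python
from h import *
s=ctrl.get_state();im=ctrl.read_camera("wrist")
import pickle;pickle.dump((s,im),open("w2.pkl","wb"))
print(s["time"],s["eef_pos"],s["dq"],s["contact_force"],R.from_quat(s["tcp_rot"]).as_matrix()[:,0])
K,T=cam("wrist",s)
p=proj(K,T,[[.602,.273,.108]]);print(p)
x,y=(p.mean(0)-[100,50]).astype(int);print(x,y)
c=im[y:y+150,x:x+200,::-1]
cv2.imwrite("pics/w3.png",cv2.resize(c,None,fx=4,fy=4,interpolation=cv2.INTER_CUBIC))
```

```text
3.0 [0.5988 0.2603 0.2511] [-0.0075 -0.006   0.0024  0.0039 -0.0003  0.002 ] [-0.2046  0.5569  0.8558] [ 0.9993  0.0387 -0.0003]
[[305.6045 182.6141]]
205 132
```

View pics/w3.png

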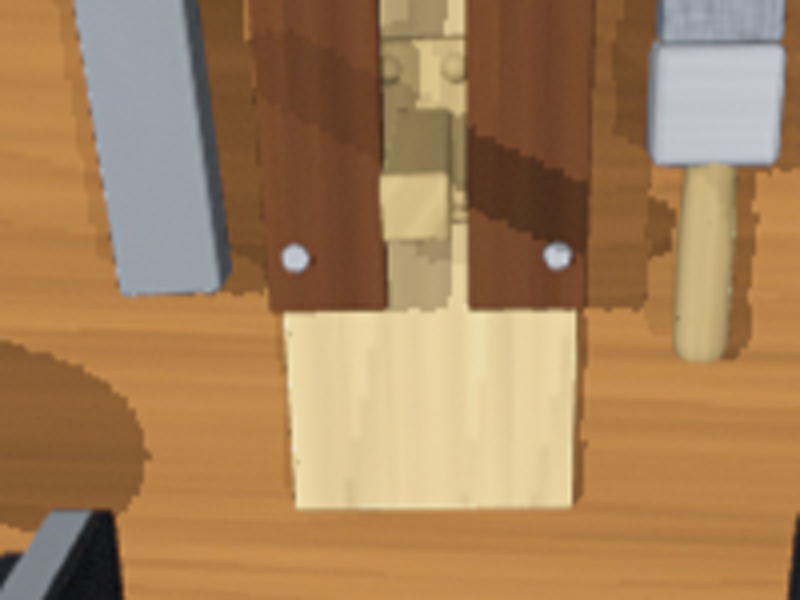

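The stick top is centred at (415,207), the lip ends are at (270,310), (386,310), (470,310) and (585,307), and the board's end corners are at (297,508) and (572,508).

Run:
```python
from h import *
import pickle
s,im=pickle.load(open("w2.pkl","rb"));K,T=cam("wrist",s)
f=lambda px,z:ray(K,T,(np.array(px)+.5)/4-.5+[205,132],z)
print(f([[415,207]],.108)[0],"\n",f([[270,310],[386,310],[470,310],[585,307]],.035),"\n",f([[297,508],[572,508],[282,310],[577,310]],.006))
b=f([[415,207]],.108)[0];b[2]=.067
print("slot at y>0", f([[380,0],[466,0]],.035))
```

```text
[0.6013 0.2702 0.108 ] 
 [[0.5437 0.3184 0.035 ]
 [0.5452 0.2805 0.035 ]
 [0.5462 0.2531 0.035 ]
 [0.5487 0.2156 0.035 ]] 
 [[0.4532 0.3138 0.006 ]
 [0.4572 0.2106 0.006 ]
 [0.5327 0.3186 0.006 ]
 [0.5366 0.2145 0.006 ]]
slot at y>0 [[0.6443 0.2842 0.035 ]
 [0.6453 0.2585 0.035 ]]
```

Request:
move_arm --plan '[{"x": 0.003, "y": -0.01, "z": 0.04, "yaw": 0, "fingers": 0}, {"x": 0.003, "y": -0.01, "z": 0.08, "yaw": 0, "fingers": 0}, {"x": 0.003, "y": -0.01, "z": 0.12, "yaw": 0, "fingers": 0}, {"x": 0.003, "y": -0.01, "z": 0.155, "yaw": 0, "fingers": 0}, {"x": 0.003, "y": -0.01, "z": 0.184, "yaw": 0, "fingers": 0}]'

```text
time: 3.55
eef_pos: [0.6005, 0.2702, 0.065]
tcp_rot: [1.0, 0.019, -0.001, 0.0]
contact_force: [-0.5, -0.7, -0.2]
opening: 1.003
finger_force: 0.0
```

Request:
move_arm --plan '[{"x": 0, "y": 0, "z": 0, "yaw": 0, "fingers": 0}, {"x": 0, "y": 0, "z": 0, "yaw": 0, "fingers": 0.4}, {"x": 0, "y": 0, "z": 0, "yaw": 0, "fingers": 0.6}, {"x": 0, "y": 0, "z": 0, "yaw": 0, "fingers": 0.7}, {"x": 0, "y": 0, "z": 0, "yaw": 0, "fingers": 0.75}]' --force 40

```text
time: 4.05
eef_pos: [0.6022, 0.2726, 0.0694]
tcp_rot: [1.0, 0.02, 0.002, -0.0]
contact_force: [-0.4, 0.4, -0.4]
opening: 0.332
finger_force: 0.0
```

Request:
move_arm --plan '[{"x": 0, "y": 0, "z": 0, "yaw": 0, "fingers": 0.8}, {"x": 0, "y": 0, "z": 0, "yaw": 0, "fingers": 0.9}, {"x": 0, "y": 0, "z": 0, "yaw": 0, "fingers": 1}, {"x": 0, "y": 0, "z": 0, "yaw": 0, "fingers": 1}, {"x": 0, "y": 0, "z": 0, "yaw": 0, "fingers": 1}]'

```text
time: 4.55
eef_pos: [0.6019, 0.2724, 0.0686]
tcp_rot: [1.0, 0.02, 0.001, -0.0]
contact_force: [-0.3, -1.1, 5.4]
opening: 0.202
finger_force: 40.9
```

Request:
move_arm --plan '[{"x": 0, "y": 0.001, "z": -0.002, "yaw": 0, "fingers": 1}, {"x": 0, "y": 0.001, "z": -0.003, "yaw": 0, "fingers": 1}, {"x": -0.005, "y": 0.001, "z": -0.003, "yaw": 0, "fingers": 1}, {"x": -0.01, "y": 0.001, "z": -0.003, "yaw": 0, "fingers": 1}, {"x": -0.02, "y": 0.001, "z": -0.003, "yaw": 0, "fingers": 1}]'

```text
time: 5.05
eef_pos: [0.5805, 0.2704, 0.0698]
tcp_rot: [1.0, 0.02, -0.0, 0.0]
contact_force: [-0.1, 0.9, -0.5]
opening: 0.205
finger_force: 40.1
```

Request:
move_arm --plan '[{"x": -0.012, "y": 0, "z": 0, "yaw": 0, "fingers": 1}, {"x": -0.024, "y": 0, "z": 0, "yaw": 0, "fingers": 1}, {"x": -0.036, "y": 0, "z": 0, "yaw": 0, "fingers": 1}, {"x": -0.048, "y": 0, "z": 0, "yaw": 0, "fingers": 1}, {"x": -0.06, "y": 0, "z": 0, "yaw": 0, "fingers": 1}]'

```text
time: 5.55
eef_pos: [0.52, 0.268, 0.0703]
tcp_rot: [1.0, 0.02, 0.0, -0.0]
contact_force: [-0.3, 0.5, -0.9]
opening: 0.206
finger_force: 40.1
```

Request:
move_arm --plan '[{"x": -0.012, "y": 0, "z": 0, "yaw": 0, "fingers": 1}, {"x": -0.024, "y": 0, "z": 0, "yaw": 0, "fingers": 1}, {"x": -0.03, "y": 0, "z": 0, "yaw": 0, "fingers": 1}, {"x": -0.03, "y": 0, "z": 0, "yaw": 0, "fingers": 1}, {"x": -0.03, "y": 0, "z": 0, "yaw": 0, "fingers": 1}]'

```text
time: 6.05
eef_pos: [0.4916, 0.2669, 0.0705]
tcp_rot: [1.0, 0.02, 0.0, -0.0]
contact_force: [0.4, 0.2, -1.4]
opening: 0.205
finger_force: 40.1
```

Run:
```python
from h import *
s=ctrl.get_state();im=ctrl.read_camera("wrist")
print(s["time"],s["eef_pos"],s["contact_force"],s["opening"],s["finger_force"])
K,T=cam("wrist",s);p=proj(K,T,s["eef_pos"]-[0,0,.05])[0];print(p)
cv2.imwrite("pics/w4.png",im[:,:,::-1])
```

```text
6.05 [0.4916 0.2669 0.0705] [ 0.3956  0.1672 -1.4188] 0.2047346270343106 40.0779926776886
[317.9807 223.1114]
```

View pics/w4.png

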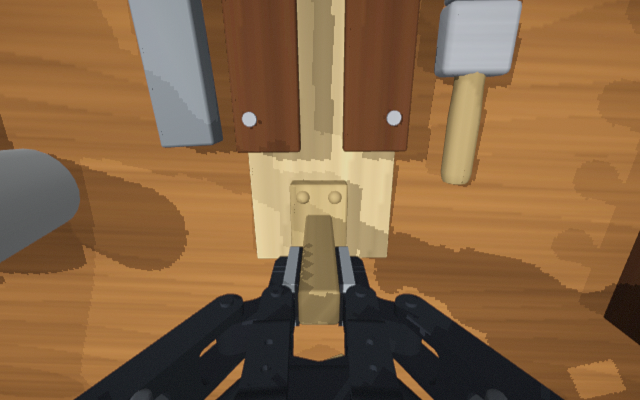

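The boss is clear of the lips, which end at row 152. The plate's far corners are at (291,182) and (347,182), and the stick sits squarely between the pads. Next I'll work out the boss offset in the tool.

Run:
```python
from h import *
s=ctrl.get_state();K,T=cam("wrist",s)
P=ray(K,T,[[291,182],[347,182]],.0225)
q=np.array([totool(s,p) for p in P]);print(P,q,np.linalg.norm(P[0]-P[1]))
# predicted rows of plate far edge / stick base for boss origin at tool x=0
print(R.from_quat(s["tcp_rot"]).as_matrix()[:,0])
```

```text
[[0.522  0.2862 0.0225]
 [0.5235 0.2486 0.0225]] [[ 0.0309 -0.0181  0.048 ]
 [ 0.0309  0.0196  0.048 ]] 0.037679659143134
[0.9992 0.0407 0.0009]
```

Request:
move_arm --plan '[{"x": 0, "y": 0, "z": -0.02, "yaw": 0, "fingers": 1}, {"x": 0, "y": 0, "z": -0.06, "yaw": 0, "fingers": 1}, {"x": 0, "y": 0, "z": -0.1, "yaw": 0, "fingers": 1}, {"x": 0, "y": 0, "z": -0.14, "yaw": 0, "fingers": 1}, {"x": 0, "y": 0, "z": -0.165, "yaw": 0, "fingers": 1}]'

```text
time: 6.6
eef_pos: [0.493, 0.2671, 0.2395]
tcp_rot: [1.0, 0.02, 0.003, -0.001]
contact_force: [0.0, 0.2, -1.1]
opening: 0.203
finger_force: 40.0
```

Request:
move_arm --plan '[{"x": 0.001, "y": 0.02, "z": 0, "yaw": 0, "fingers": 1}, {"x": 0.002, "y": 0.05, "z": 0, "yaw": -0.03, "fingers": 1}, {"x": 0.004, "y": 0.085, "z": 0, "yaw": -0.06, "fingers": 1}, {"x": 0.006, "y": 0.12, "z": 0, "yaw": -0.09, "fingers": 1}, {"x": 0.008, "y": 0.155, "z": 0, "yaw": -0.12, "fingers": 1}]'

```text
time: 7.1
eef_pos: [0.506, 0.1108, 0.2355]
tcp_rot: [0.997, 0.081, 0.0, 0.0]
contact_force: [1.3, -1.2, -1.3]
opening: 0.199
finger_force: 40.1
```

Run:
```python
from h import *
s=ctrl.get_state();print(s["eef_pos"],s["contact_force"],s["finger_force"],s["opening"],totool(s,[.534,-.2,.235]))
x=R.from_quat(s["tcp_rot"]).as_matrix()[:,0];print(np.arctan2(x[1],x[0]))
```

```text
[0.506  0.1108 0.2355] [ 1.313  -1.1771 -1.2942] 40.09297013282776 0.1987435460805193 [-0.0225  0.3113  0.0006]
0.16209136459399417
```

Request:
move_arm --plan '[{"x": -0.003, "y": 0.035, "z": 0, "yaw": -0.03, "fingers": 1}, {"x": -0.005, "y": 0.07, "z": 0, "yaw": -0.06, "fingers": 1}, {"x": -0.008, "y": 0.105, "z": 0, "yaw": -0.09, "fingers": 1}, {"x": -0.01, "y": 0.14, "z": 0, "yaw": -0.12, "fingers": 1}, {"x": -0.013, "y": 0.175, "z": 0, "yaw": -0.134, "fingers": 1}]'

```text
time: 7.6
eef_pos: [0.5212, -0.0644, 0.2355]
tcp_rot: [0.989, 0.147, 0.0, 0.0]
contact_force: [0.7, -0.3, -0.6]
opening: 0.206
finger_force: 40.0
```

Run:
```python
from h import *
s=ctrl.get_state();print(s["eef_pos"],s["contact_force"],s["finger_force"],s["opening"],totool(s,[.534,-.2,.235]))
x=R.from_quat(s["tcp_rot"]).as_matrix()[:,0];print(np.arctan2(x[1],x[0]))
```

```text
[ 0.5212 -0.0644  0.2355] [ 0.7301 -0.2634 -0.6246] 40.044177174568176 0.2055342916746225 [-0.0272  0.1334  0.0006]
0.29520465654444517
```

Request:
move_arm --plan '[{"x": -0.008, "y": 0.04, "z": 0, "yaw": 0, "fingers": 1}, {"x": -0.015, "y": 0.075, "z": 0, "yaw": 0, "fingers": 1}, {"x": -0.022, "y": 0.105, "z": 0, "yaw": 0, "fingers": 1}, {"x": -0.026, "y": 0.125, "z": 0, "yaw": 0, "fingers": 1}, {"x": -0.027, "y": 0.133, "z": 0, "yaw": 0, "fingers": 1}]'

```text
time: 8.1
eef_pos: [0.5337, -0.2001, 0.2352]
tcp_rot: [0.989, 0.146, 0.0, 0.0]
contact_force: [0.9, 1.0, -0.9]
opening: 0.208
finger_force: 40.1
```

Request:
move_arm --plan '[{"x": 0, "y": 0, "z": 0.02, "yaw": 0, "fingers": 1}, {"x": 0, "y": 0, "z": 0.04, "yaw": 0, "fingers": 1}, {"x": 0, "y": 0, "z": 0.06, "yaw": 0, "fingers": 1}, {"x": 0, "y": 0, "z": 0.08, "yaw": 0, "fingers": 1}, {"x": 0, "y": 0, "z": 0.09, "yaw": 0, "fingers": 1}]'

```text
time: 8.6
eef_pos: [0.5328, -0.1966, 0.1431]
tcp_rot: [0.989, 0.147, -0.001, -0.001]
contact_force: [-0.0, 0.1, -0.9]
opening: 0.206
finger_force: 40.1
```

Request:
move_arm --plan '[{"x": 0, "y": 0, "z": 0.01, "yaw": 0, "fingers": 1}, {"x": 0, "y": 0, "z": 0.02, "yaw": 0, "fingers": 1}, {"x": 0, "y": 0, "z": 0.03, "yaw": 0, "fingers": 1}, {"x": 0, "y": 0, "z": 0.03, "yaw": 0, "fingers": 1}, {"x": 0, "y": 0, "z": 0.03, "yaw": 0, "fingers": 1}]'

```text
time: 9.1
eef_pos: [0.5336, -0.1977, 0.1153]
tcp_rot: [0.989, 0.147, 0.0, 0.0]
contact_force: [0.8, 0.2, -1.5]
opening: 0.206
finger_force: 40.1
```

Run:
```python
from h import *
s=ctrl.get_state();im=ctrl.read_camera("wrist")
print(s["time"],s["eef_pos"],s["contact_force"],s["opening"],s["finger_force"],totool(s,[.534,-.2,.095]))
x=R.from_quat(s["tcp_rot"]).as_matrix()[:,0];print(np.arctan2(x[1],x[0]))
a=im[140:290,220:420,::-1]
cv2.imwrite("pics/w5.png",cv2.resize(a,None,fx=4,fy=4,interpolation=cv2.INTER_CUBIC))
sd=ctrl.read_camera("side");K,T=cam("side");p=proj(K,T,[.534,-.2,.05])[0].astype(int);print(p)
cv2.imwrite("pics/s5.png",cv2.resize(sd[p[1]-50:p[1]+50,p[0]-65:p[0]+65,::-1],None,fx=6,fy=6,interpolation=cv2.INTER_CUBIC))
```

```text
9.1 [ 0.5336 -0.1977  0.1153] [ 0.7926  0.2109 -1.5359] 0.20636624688298388 40.12673377990723 [-0.0003  0.0023  0.0203]
0.2947345531141584
[336 168]
```

View pics/w5.png

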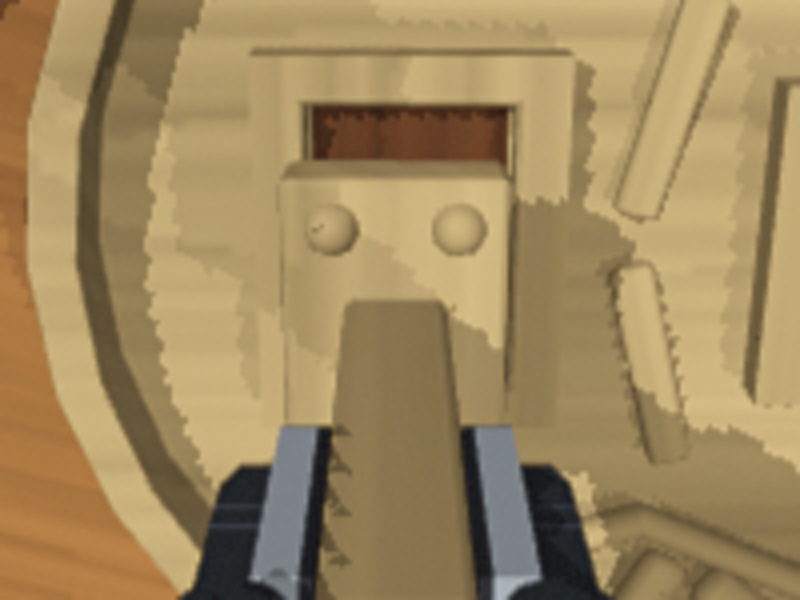

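View pics/s5.png

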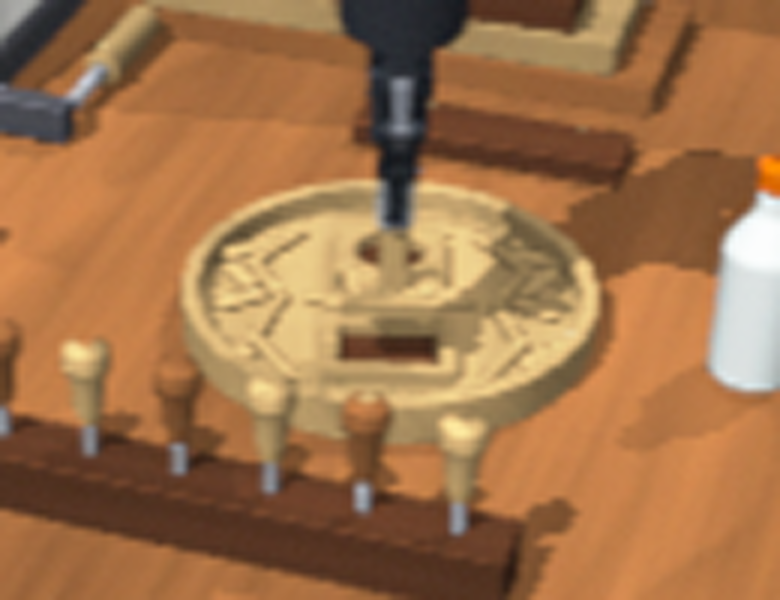

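The wrist view shows the recess mouth's far corners at (303,103) and (520,103), the plate's top far corners at (283,178) and (512,178), and its lower far edge at row 162 from 290 to 507. The side view shows the boss hanging upright over the rectangular recess. Now to compare their centres.

Run:
```python
from h import *
s=ctrl.get_state();K,T=cam("wrist",s)
f=lambda px,z:np.array([totool(s,p) for p in ray(K,T,(np.array(px)+.5)/4-.5+[220,140],z)])
m=f([[303,103],[520,103]],.022);print("mouth",m, "centre", m.mean(0)-[.032,0,0])
for h in(.058,.0625,.067):
    t=f([[283,178],[512,178]],s["eef_pos"][2]-h+.014);b=f([[290,162],[507,162]],s["eef_pos"][2]-h)
    print(h,t[:,:2].ravel(),b[:,:2].ravel(),"boss centre x",t[0,0]-.03,b[0,0]-.03,"y",t[:,1].mean(),b[:,1].mean())
```

```text
mouth [[ 0.0321 -0.0188  0.094 ]
 [ 0.0321  0.0256  0.0941]] centre [0.0001 0.0034 0.094 ]
0.058 [ 0.0305 -0.0184  0.0305  0.0194] [ 0.0294 -0.0185  0.0294  0.0198] boss centre x 0.0005112408639747351 -0.0005651742561267117 y 0.0004835545410407146 0.0006801065650196489
0.0625 [ 0.0292 -0.0189  0.0292  0.0198] [ 0.0282 -0.0189  0.0282  0.0203] boss centre x -0.0007777332790191334 -0.001788367689907408 y 0.0004903152511561426 0.0006908027967939927
0.067 [ 0.0279 -0.0193  0.0279  0.0203] [ 0.027  -0.0193  0.027   0.0207] boss centre x -0.00206670742201312 -0.0030115611236881078 y 0.0004970759612715637 0.0007014990285683469
```

Request:
move_arm --plan '[{"x": 0.001, "y": 0.003, "z": 0.005, "yaw": 0, "fingers": 1}, {"x": 0.001, "y": 0.003, "z": 0.01, "yaw": 0, "fingers": 1}, {"x": 0.001, "y": 0.003, "z": 0.015, "yaw": 0, "fingers": 1}, {"x": 0.001, "y": 0.003, "z": 0.018, "yaw": 0, "fingers": 1}, {"x": 0.001, "y": 0.003, "z": 0.02, "yaw": 0, "fingers": 1}]'

```text
time: 9.7
eef_pos: [0.535, -0.2001, 0.0945]
tcp_rot: [0.989, 0.147, -0.0, -0.0]
contact_force: [-0.6, -0.7, -1.3]
opening: 0.204
finger_force: 40.1
```

Request:
move_arm --plan '[{"x": 0, "y": 0, "z": 0, "yaw": 0, "fingers": 1}, {"x": 0, "y": 0, "z": 0, "yaw": 0, "fingers": 1}, {"x": 0, "y": 0, "z": 0, "yaw": 0, "fingers": 1}, {"x": 0, "y": 0, "z": 0, "yaw": 0, "fingers": 1}, {"x": 0, "y": 0, "z": 0, "yaw": 0, "fingers": 1}]'

```text
time: 10.2
eef_pos: [0.5355, -0.2003, 0.0955]
tcp_rot: [0.989, 0.147, 0.0, 0.0]
contact_force: [1.6, -0.2, -0.4]
opening: 0.203
finger_force: 40.1
```

Run:
```python
from h import *
s=ctrl.get_state();print(s["time"],s["eef_pos"],s["contact_force"],s["finger_force"],s["dq"])
x=R.from_quat(s["tcp_rot"]).as_matrix();print(x[:,0],x[:,2])
if abs(s["eef_pos"][2]-.095)<.003 and np.hypot(*(s["eef_pos"][:2]-[.535,-.2005]))<.003 and np.linalg.norm(s["contact_force"])<4: print(ctrl.sign_off())
```

```text
10.2 [ 0.5355 -0.2003  0.0955] [ 1.6407 -0.1734 -0.427 ] 40.126957297325134 [-0.0004  0.0019  0.0012  0.0014 -0.0008 -0.0014]
[0.9569 0.2906 0.0003] [ 0.0004 -0.0002 -1.    ]
the job is handed in; nothing more can be done
None
```

The job is handed in (no verdict was returned): the arm is holding the boss upright and square over the rectangular recess, by my measurements centred within about 2 mm and hovering about 11 mm above its mouth, at 10.2 s of the 51 s allowed.

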